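Demould the lens foot and re-coat the cavity

TASK

Lift the finished black plastic foot out of the open aluminium mould and set it down, not dropped, flat on its base with the rib upwards in the empty compartment of the stacking tray's top tier, and let go of it. Then, with the cavity empty, press the cap of the spray bottle beside the mould all the way down and let it spring back up; never press it while the foot is still in the mould. Leave everything else where it is.

Things in the scene. Friction and masses are not known exactly. Their poses are not given: they have to be found in the camera images.
- foot: Black plastic lens foot, 50 g: flat base 60 (x) x 40 (y) x 12 mm with an upright central rib 34 mm long (x), 12 mm thick (y), rising 28 mm above the base (top 40 mm above the underside), a 3 mm boss at each end of the rib. Grip the rib, closing along y. Origin: centre of underside; z up. Starts in the mould cavity, base flush with the mould's top face, rib standing out.
- mould: Fixed station: base plate 120 (x) x 270 (y) x 8 mm on the worktop; on it an open aluminium mould block 110 x 110 mm, top face 38 mm above the worktop, centred at y = -70 mm; and a fixed white spray bottle, 48 mm across, clamped upright at y = +75 mm (145 mm from the cavity's centre). Origin: centre of the plate's underside; z up.
- cavity (a point): Centre of the floor of the mould cavity, 26 mm above the worktop. The cavity is 64 (x of the mould) x 44 (y) mm and 12 mm deep, open at the top; 2 mm of play all round the foot.
- spray_top (a point): Centre of the top face of the spray cap, a grey cylinder 30 mm across and 22 mm tall on the white bottle; top face 131 mm above the worktop when up; moves with the cap.
- spray_cap (a joint): Downward travel of the spray cap in m: 0 up, 0.008 fully down. A spring returns it: about 1.4 N to start moving, about 5 N fully down. Press straight down with closed fingertips.
- tray: Fixed three-tier white plastic stacking tray, 140 (x) x 250 (y) x 150 mm tall. Origin: centre of underside; z up. Each tier is an open tray with 4 mm walls and a middle divider making two compartments side by side in y. Top tier: floor 124 mm, rim 150 mm above the worktop; its -y compartment holds a lens cap and a filter ring, its +y compartment is empty.
- empty_bay (a point): Centre of the floor of the empty compartment of the tray's top tier; compartment 132 (x of the tray) x 119 (y) mm inside, floor 124 mm above the worktop, walls rising 26 mm above the floor. Axes as the tray's.
- lens_cap: Black lens cap, disc 58 mm across, 9 mm thick, lying in the other compartment of the top tier. Leave alone. Origin: centre of the underside.
- filter_ring: Aluminium filter ring, 54 mm across, 8 mm thick, beside the lens cap. Leave alone. Origin: centre of the underside.
- pot: Green ceramic pot with closed lid, 84 mm across, 98 mm tall, at the far side of the worktop. Leave alone. Origin: centre of the underside.
- lens_pen: Black lens pen, 120 mm long, 13 mm thick, lying on the worktop along its x, between mould and tray. Leave alone. Origin: middle of its underside.
- mould_lid: The mould's upper half set aside at the far side, aluminium, 110 x 110 x 30 mm. Leave alone. Origin: centre of the underside.
- jar: Amber glass jar, 60 mm across, 75 mm tall, at the far side. Leave alone. Origin: centre of the underside.
- scraper: Steel scraper with handle, 170 mm long, lying on the worktop on the robot's right. Leave alone.
Mind the look-alikes: they are no part of the job. There is more than one size of the foot; the job needs the largest.

How it is judged (in metres and radians):
On the way, in this order (a step that is already met when the one before it is completed fails the run):
1. the foot has been lifted clear of the mould, its underside at least 25 mm above the mould's top face (height (world z) of foot above 0.063 m), for 0.1 s.
2. the foot lies flat, rib up, in the empty compartment of the top tier, released and at rest (x of foot in the frame of empty_bay between -0.05 and 0.05 m and y of foot in the frame of empty_bay between -0.045 and 0.045 m and z of foot in the frame of empty_bay between -0.004 and 0.004 m and angle between foot's own z axis and vertical below 0.12 rad and linear speed of foot below 0.02 m/s and contact force between foot and the fingers below 0.1 N), for 0.2 s.
3. the spray cap is pressed down (6 mm or more of its 8 mm) (value of joint spray_cap above 0.006 m), for 0.05 s.
At the end, for the whole second after the job is handed in: The foot lies released and at rest on the floor of the empty compartment of the tray's top tier (origin within 50 mm in x and 45 mm in y of the compartment's centre and within 4 mm of its floor), rib up within 0.12 rad, and the spray cap, after having been pressed, is back up (joint below 2 mm) (all of step 2 and value of joint spray_cap below 0.002 m); the robot touches nothing.
It fails at once if the spray cap is pressed (over 3 mm) while the foot is still in or just above the cavity (value of joint spray_cap above 0.003 m and distance between foot and cavity below 0.03 m).
It fails at once if the foot is dropped: it moves faster than 0.75 m/s with no finger on it (a fall of about 30 mm) (linear speed of foot above 0.75 m/s and contact force between foot and the fingers below 0.05 N).
It fails at once if another object (pot, lens pen, mould lid, jar, scraper, lens cap or filter ring) is moved more than 20 mm (distance of any of pot, lens_pen, mould_lid, jar, scraper, lens_cap, filter_ring from where it was at the start of the episode above 0.02 m).
It also fails if it takes over 54 s, if anything falls off the work surface, if the arm or the gripper's body presses on something with over 40 N, if the wrist force passes 120 N, or if a joint passes its speed limit or range.

ROBOT

A 6-joint arm with a two-finger parallel gripper is mounted at the origin on the work surface. World frame = base frame: x ahead of the robot, y to its left, z up, the work surface at z = 0. Lengths are in m, angles in degrees, forces in N, time in s.
With the tool pointing down it reaches from about 0.4 to 0.825 m from the base axis. Payload 7 kg.
Tool frame: the origin (TCP) lies at the very end of the fingers, on their centre line; the grasp point (between the pads) lies 19 mm behind it (ctrl.grip_depth is the distance from the TCP to the grasp point, in m); z points along the fingers, y is the line along which they close (so a half turn about z gives the same grasp; the last joint's range is limited). The gripper opens to 88 mm and grips with 3 to 60 N. Pads are 19 mm wide; open, the fingers measure 130 mm over their backs; the gripper's body (78 mm by 193 mm) begins 47 mm behind the grasp point.
Start: joints at [90.877, 20.546, 0.682, 0, -70.136, -16.507], TCP at [0.182, 0.65, 0.227] pointing down, gripper open.
Joint ranges: [-176.03, 176.03], [-82.01, 121.73], [-58.28, 71.71], [-173.87, 95.51], [-174.79, -0.11], [-173.66, 173.66]. Speed limits (degrees/s): [136.94, 136.94, 172.46, 180, 180, 180].

INTERFACE

Orientations are given as [roll, pitch, yaw] about the fixed x, y, z axes, in that order (R = Rz(yaw) Ry(pitch) Rx(roll)).
In Python, from plant import get_obs, eyes, ctrl, spotter gives the robot as it stands.
- The arm moves only by the shell command python3 -m crank 'ROWS'. ROWS is JSON, one flat list of numbers, 7 for each row, row after row: the turn, a rotation vector about the tool's x, y, z in rad, then the shift along the tool's x, y, z in mm, then the opening, from 0 (shut) to 1 (fully open). A call has 1 to 5 rows; each row shifts and turns the commanded pose from where the row before left it, along the tool's axes as they then stand; what a row does not reach is not made up. A row lasts 1/8 s, in which the tool goes at most 62.5 mm and 10.7 degrees, less where a joint would pass 70% of its speed; a pose out of reach is approached as far as the arm can. A call is refused whole if a number of a shift passes 62.5 or a number of a turn 0.188, either way. A call with a gripper value outside its range is refused whole. The fingers move at their own pace and stop on an object; the grip force is fixed at half the most. Time passes only in rows, so rows that do not move let the fingers close. It gives the time, the measured TCP pose, the force, the opening and the grip force at its end, in the units of the state.
- get_obs(): the state, without advancing time (a new reading comes with each control period).
- eyes.snapshot(name): name is "side" or "top"; returns the picture (420x560x3 uint8, blue, green, red); there is no depth.
- eyes.camera_model(name): a dict with "fx", "fy", "cx", "cy" (pixels), "extrinsics" (4x4, takes a point from camera to world coordinates). Camera axes: x right, y down, z forward; pixel columns grow to the right and rows downward; lengths in m; the calibration is good to about 2 mm. A picture is of the moment at which its call begins. camera_model takes no time and is no camera call.
- ctrl.close_job(): hands the job in; it is judged then, once.
Trained networks look in the newest picture that a camera, given by its name, has taken for a name from the list of things; names that differ only in an ending like _2 or _b are one class to them, and where a whole thing is asked for, a point or a joint stands for the part that bears it (a point fixed in the world has none). Each returns a list of dicts, best first, with "p" (0 to 1); they miss things now and then, are a little off and sometimes report something else, mostly with a low value. They report only what shows in the picture. A call takes as long as a camera call. They do not tell look-alikes from the thing itself.
- spotter.outline_of(camera, target): "region" (420x560 bool, what is visible of it) and "rect" ([left, top, width, height] in pixels, round what is visible of it).
- spotter.place_of(camera, target): "location" ([column, row] in pixels: a listed point, or the origin of a listed thing).
The state is a dict: "clock": time; "joint_pos": joint angles; "qvel": joint speeds; "tau": joint torques, N m; "tool_pos": TCP position; "orientation": TCP orientation; "force": force on the tool from outside, world axes, zero at the start; "moment": the same for the moment, N m; "opening": finger opening in m; "gripper_force": force on a finger pad.
Only numpy, scipy, OpenCV 4.12 (cv2) and the standard library are available. Lean on these libraries where they do the work, as an engineer would, in place of code of your own. Each camera call takes 0.05 s, during which the arm holds its last target. There are 200 camera calls.

## Working session

There is one attempt and no reset: what is moved stays moved. The work goes in short steps, Python scripts to look and compute and a shell command to move; the robot and the scene stay as the last step left them, time stands still between calls to the robot, and variables do not carry over. Pictures are saved under pics/ and viewed, at most 10 in all, crops included, and the job is handed in when it is done.

```bash
mkdir -p pics; ls
python3 - <<'E'
from plant import get_obs, eyes, ctrl, spotter
import cv2,numpy as np
o=get_obs();print({k:np.round(v,3).tolist() for k,v in o.items()})
for c in("side","top"):
    im=eyes.snapshot(c);cv2.imwrite(f"pics/{c}0.png",im)
    m=eyes.camera_model(c);print(c,m["fx"],m["fy"],m["cx"],m["cy"],np.round(m["extrinsics"],3).tolist())
    for t in("foot","cavity","mould","spray_top","tray","empty_bay","lens_pen","lens_cap"):
        print(t,[(np.round(d["location"],1).tolist(),round(d["p"],2)) for d in spotter.place_of(c,t)])
    print("foot out",[(d["rect"],round(d["p"],2)) for d in spotter.outline_of(c,"foot")])
E
```

```text
pics
{'clock': 0.0, 'joint_pos': [90.877, 20.592, 0.634, -0.022, -70.136, -16.508], 'qvel': [-0.039, 0.02, 0.003, -0.001, -0.068, -0.003], 'tau': [-0.0, -58.272, 29.305, 6.997, 0.007, -0.0], 'tool_pos': [0.182, 0.65, 0.226], 'orientation': [179.905, -0.007, -15.639], 'force': [-0.413, 0.509, 0.144], 'moment': [-0.005, -0.052, 0.044], 'gripper_force': 0.0, 'opening': 0.087}
side 499.4758774962866 499.4758774962866 283.74416823928425 221.70915855444974 [[0.961, -0.168, 0.222, 0.307], [-0.278, -0.588, 0.76, -1.009], [0.003, -0.792, -0.611, 0.847], [0.0, 0.0, 0.0, 1.0]]
foot [([248.6, 195.1], 0.54), ([288.0, 183.0], 0.44), ([311.7, 273.2], 0.15)]
cavity [([246.9, 193.2], 0.61)]
mould [([235.8, 188.7], 0.73)]
spray_top [([222.2, 140.9], 0.46)]
tray [([288.5, 302.2], 0.93)]
empty_bay [([276.8, 244.0], 0.78)]
lens_pen [([226.2, 247.0], 0.5), ([358.7, 241.4], 0.4)]
lens_cap [([281.2, 290.0], 0.75)]
foot out [([237.4, 181.5, 21.4, 13.9], 0.53)]
top 448.2563228451323 448.2563228451323 275.8595443265857 220.26738342566838 [[-0.028, -0.986, 0.166, 0.403], [-1.0, 0.029, 0.003, -0.077], [-0.008, -0.166, -0.986, 1.167], [0.0, 0.0, 0.0, 1.0]]
foot [([181.7, 246.7], 0.94), ([159.6, 194.4], 0.61), ([236.5, 232.8], 0.46)]
cavity [([179.0, 241.7], 0.6)]
mould [([158.8, 251.0], 0.82)]
spray_top [([108.0, 259.7], 0.57)]
tray [([344.5, 243.5], 0.8), ([272.8, 153.1], 0.38)]
empty_bay [([327.0, 238.7], 0.87)]
lens_pen [([182.0, 245.8], 0.67), ([244.4, 283.5], 0.63)]
lens_cap [([381.1, 248.6], 0.84)]
foot out [([230.5, 222.8, 16.9, 14.8], 0.69), ([168.5, 233.9, 20.7, 22.2], 0.65), ([153.1, 188.0, 5.0, 17.0], 0.53)]
```

Run:
```python
import cv2,numpy as np
a=cv2.imread("pics/top0.png");b=cv2.imread("pics/side0.png")
cv2.imwrite("pics/top1.png",cv2.resize(a[130:330,70:430],None,fx=2.2,fy=2.2,interpolation=cv2.INTER_CUBIC))
cv2.imwrite("pics/side1.png",cv2.resize(b[90:340,150:430],None,fx=2.4,fy=2.4,interpolation=cv2.INTER_CUBIC))
```

```text
(no output)
```

View pics/top1.png

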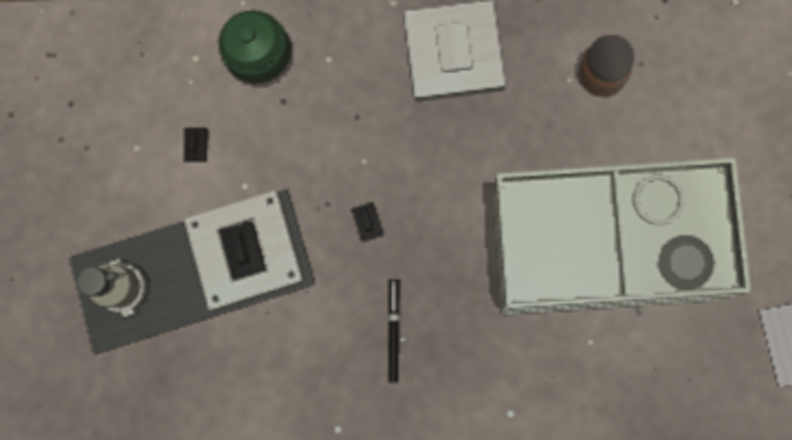

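View pics/side1.png

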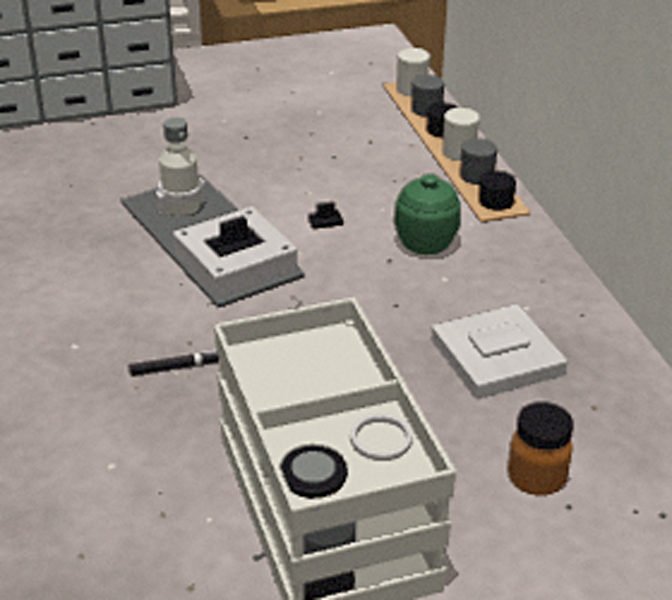

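Top-view candidates for the foot:
- the one in the mould, at (180,243) full-image pixels
- a small one at (159,195), on the table
- a small one at (237,231), on the table

The one standing in the mould cavity is the largest and is the one described. The spray cap is at about (112,257). The empty bay is the left one, around (326,240). Next I'll measure these and check the choice in a close crop.

```bash
cat > h.py <<'E'
from plant import get_obs, eyes, ctrl, spotter
import cv2,numpy as np
from scipy.optimize import least_squares
def ray(c,px):
    m=eyes.camera_model(c);E=m["extrinsics"]
    d=E[:3,:3]@np.array([(px[0]-m["cx"])/m["fx"],(px[1]-m["cy"])/m["fy"],1]);return E[:3,3],d
def atz(c,px,z):
    o,d=ray(c,px);return (o+d*(z-o[2])/d[2])[:2]
def proj(c,p):
    m=eyes.camera_model(c);E=m["extrinsics"];q=(np.atleast_2d(p)-E[:3,3])@E[:3,:3]
    return np.c_[m["fx"]*q[:,0]/q[:,2]+m["cx"],m["fy"]*q[:,1]/q[:,2]+m["cy"]]
def box(mask,c,z):   # min-area rectangle of mask at height z
    ys,xs=np.nonzero(mask);P=np.array([atz(c,p,z) for p in np.c_[xs,ys]])*1000
    return cv2.minAreaRect(P.astype(np.float32))
E
python3 - <<'E'
from h import *
for c in("top","side"):
    im=eyes.snapshot(c)
    for t in("mould","tray"):
        r=spotter.outline_of(c,t);print(c,t,[(np.round(d["rect"]).tolist(),round(d["p"],2)) for d in r])
    r=spotter.outline_of(c,"spray_cap");print("cap",[(np.round(d["rect"],1).tolist(),round(d["p"],2)) for d in r])
    for t,z in(("foot",.026),("cavity",.026),("spray_top",.131),("mould",0),("empty_bay",.124),("tray",0)):
        print(t,[(np.round(d["location"],1).tolist(),atz(c,d["location"],z).round(4).tolist(),round(d["p"],2)) for d in spotter.place_of(c,t)])
    g=cv2.cvtColor(im,6)
    if c=="top":
        # bright block component at seed, and dark foot component
        for name,seed,lo,z in(("block",(162,235),150,.038),("bay",(322,240),150,.124)):
            n,L=cv2.connectedComponents((g>lo).astype(np.uint8));s=L[seed[1],seed[0]]
            print(name,g[seed[1],seed[0]],s,(L==s).sum(),box(L==s,c,z))
        n,L=cv2.connectedComponents((g<60).astype(np.uint8));s=L[243,180];print("foot",s,(L==s).sum(),box(L==s,c,.038))
        a=cv2.resize(im[190:300,95:225],(650,550),interpolation=cv2.INTER_CUBIC)
    else: b=cv2.resize(im[130:240,190:320],None,fx=1,fy=1)
cv2.imwrite("pics/crop.png",a)
E
```

```text
top mould [([102.0, 214.0, 109.0, 78.0], 0.55)]
top tray [([293.0, 203.0, 120.0, 69.0], 0.82)]
cap [([101.9, 254.2, 25.1, 10.9], 0.68)]
foot [([180.6, 245.6], [0.5364, 0.1726], 0.91), ([159.8, 195.1], [0.6705, 0.2278], 0.44)]
cavity [([184.2, 239.5], [0.5518, 0.1634], 0.77)]
spray_top [([110.6, 259.3], [0.497, 0.3117], 0.5)]
mould [([157.5, 253.3], [0.521, 0.2385], 0.62)]
empty_bay [([327.5, 241.7], [0.524, -0.1926], 0.71), ([187.0, 156.8], [0.7405, 0.1371], 0.35)]
tray [([343.9, 240.9], [0.5392, -0.2494], 0.71)]
block 171 15 1287 ((541.8616333007812, 172.0369873046875), (109.06822204589844, 107.9962387084961), 15.92386531829834)Traceback (most recent call last):
  File "<stdin>", line 14, in <module>
  File "h.py", line 13, in box
    ys,xs=np.nonzero(mask);P=np.array([atz(c,p,z) for p in np.c_[xs,ys]])*1000
                                       ~~~^^^^^^^
  File "h.py", line 8, in atz
    o,d=ray(c,px);return (o+d*(z-o[2])/d[2])[:2]
        ~~~^^^^^^
  File "h.py", line 5, in ray
    m=eyes.camera_model(c);E=m["extrinsics"]
ValueError: time passes only in moves, steps and waits
```

```bash
sed -i 's/^from scipy.*/M={c:eyes.camera_model(c) for c in("top","side")}/; s/eyes\.camera_model(c);/M[c];/' h.py
python3 - <<'E'
from h import *
for c in("top","side"):
    im=eyes.snapshot(c);g=cv2.cvtColor(im,6)
    if c=="top":
        for name,seed,lo,z in(("block",(162,235),150,.038),("bay",(322,240),150,.124)):
            n,L=cv2.connectedComponents((g>lo).astype(np.uint8));s=L[seed[1],seed[0]]
            print(name,g[seed[1],seed[0]],s,(L==s).sum(),box(L==s,c,z))
        n,L=cv2.connectedComponents((g<60).astype(np.uint8));s=L[243,180];print("foot",s,(L==s).sum(),box(L==s,c,.038))
        a=cv2.resize(im[190:300,95:225],(650,550),interpolation=cv2.INTER_CUBIC)
    else:
        for t,z in(("foot",.026),("cavity",.026),("spray_top",.131),("empty_bay",.124)):
            print(t,[(np.round(d["location"],1).tolist(),atz(c,d["location"],z).round(4).tolist(),round(d["p"],2)) for d in spotter.place_of(c,t)])
        n,L=cv2.connectedComponents((g>145).astype(np.uint8));s=L[193,228];print("block",g[193,228],(L==s).sum(),box(L==s,c,.038))
cv2.imwrite("pics/crop.png",a)
# predictions
th=np.radians(15.9);R=np.array([[np.cos(th),-np.sin(th)],[np.sin(th),np.cos(th)]]);cap=np.array([.542,.172])+R@[0,.145]
print("cap pred",cap,proj("top",[*cap,.131]),proj("side",[*cap,.131]))
E
```

```text
block 172 15 1285 ((541.8616333007812, 172.0369873046875), (109.06822204589844, 107.9962387084961), 15.92386531829834)
bay 178 13 5194 ((537.8945922851562, -252.009765625), (143.28948974609375, 256.5562438964844), 2.167604684829712)
foot 20 355 ((541.2672119140625, 172.0068359375), (59.355770111083984, 39.157596588134766), 14.415304183959961)
foot [([249.6, 194.0], [0.547, 0.1647], 0.7)]
cavity [([250.5, 194.5], [0.5489, 0.1615], 0.72), ([286.1, 298.0], [0.5327, -0.2594], 0.66)]
spray_top [([288.0, 301.0], [0.5052, -0.364], 0.57), ([222.7, 142.7], [0.5004, 0.2962], 0.51)]
empty_bay [([273.6, 244.7], [0.5248, -0.1851], 0.89)]
block 166 76576 ((432.5155029296875, 48.8414306640625), (1338.259765625, 1006.9192504882812), 89.15656280517578)
cap pred [0.50227591 0.31145249] [[110.80106551 257.00982476]] [[222.38400146 140.22382061]]
```

View pics/crop.png

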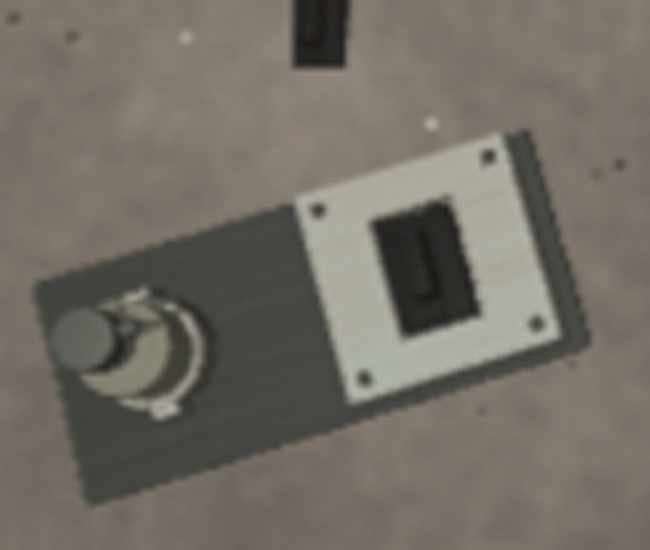

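The crop confirms it: the large foot sits in the white block, with its centre at crop (425,268), i.e. full image (180,243). It lies at (0.542, 0.172) with yaw of about 15.5°. The cap top is at crop (86,340), i.e. about (0.501, 0.310). I'll start moving, turning first.

```bash
cat >> h.py <<'E'
from scipy.spatial.transform import Rotation as Ro
def go(x,y,z,yaw):
    o=get_obs();R=Ro.from_euler("xyz",o["orientation"],degrees=True);T=Ro.from_euler("xyz",[180,0,yaw],degrees=True)
    d=np.array([x,y,z])-o["tool_pos"]
    print("t",round(o["clock"],2),"pos",np.round(o["tool_pos"],4),"rpy",np.round(o["orientation"],2),"turn",(R.inv()*T).as_rotvec().round(4),"shift now mm",(R.inv().apply(d)*1000).round(1),"after turn",(T.inv().apply(d)*1000).round(1))
E
python3 -m crank '[0,0,-0.18,0,0,0,1, 0,0,-0.18,0,0,0,1, 0,0,-0.183,0,0,0,1]'
python3 - <<'E'
from h import *
go(.542,.172,.15,15.3)
for p in((296.4,209.1),(404.1,202.3),(410,262.3)): print(atz("top",p,.15))
for p in ((502,180),(612,176),(619,296),(508,303)): print("bay",atz("top",(70+p[0]/2.2,130+p[1]/2.2),.137))
E
```

```text
clock: 2.17
tool_pos: [0.1819, 0.65, 0.2265]
orientation: [180.0, 0.0, 15.8]
force: [-0.1, 0.5, 0.4]
opening: 0.0875
gripper_force: 0.0
t 2.17 pos [0.1819 0.65   0.2265] rpy [180.     0.    15.82] turn [0.0001 0.     0.0091] shift now mm [216.1 558.1  76.6] after turn [221.2 556.1  76.5]
[ 0.59874999 -0.12163881]
[ 0.60728935 -0.37084061]
[ 0.46876855 -0.37366117]
bay [ 0.59466567 -0.12614056]
bay [ 0.59549293 -0.24297472]
bay [ 0.46836954 -0.24324278]
bay [ 0.46445563 -0.1276046 ]
```

```bash
python3 -m crank '[0,0,0.008,21.6,55.8,0,1, 0,0,0,21.6,55.8,0,1, 0,0,0,21.6,55.8,0,1, 0,0,0,21.6,55.8,0,1, 0,0,0,21.6,55.8,0,1]' >/dev/null
python3 -m crank '[0,0,0,21.6,55.8,0,1, 0,0,0,21.6,55.8,0,1, 0,0,0,21.6,55.8,0,1, 0,0,0,21.6,55.8,0,1, 0,0,0,21.6,55.8,0,1]'
python3 -c "
from h import *
go(.542,.172,.043,15.3)"
```

```text
clock: 3.42
tool_pos: [0.5365, 0.1657, 0.227]
orientation: [-180.0, -0.1, 15.0]
force: [1.4, 0.9, 0.2]
opening: 0.0879
gripper_force: 0.0
t 3.42 pos [0.5365 0.1657 0.227 ] rpy [-1.7999e+02 -5.0000e-02  1.5040e+01] turn [-0.0002 -0.0009 -0.0046] shift now mm [  6.8  -4.6 184. ] after turn [  6.9  -4.6 184. ]
```

```bash
python3 -m crank '[0,0,-0.004,6.8,-4.6,40,1, 0,0,0,0,0,50,1, 0,0,0,0,0,45,1, 0,0,0,0,0,0,1]'
python3 -c "
from h import *
go(.542,.172,.043,15.3)"
```

```text
clock: 3.92
tool_pos: [0.5389, 0.1721, 0.0887]
orientation: [179.9, 0.4, 15.2]
force: [0.9, 0.2, 0.1]
opening: 0.0879
gripper_force: 0.0
t 3.92 pos [0.5389 0.1721 0.0887] rpy [179.88   0.37  15.22] turn [ 0.0021  0.0064 -0.0015] shift now mm [ 3.3  0.8 45.7] after turn [ 3.   0.9 45.7]
```

```bash
python3 -m crank '[0,0,0,1,0,20,1, 0,0,0,0,0,15,1, 0,0,0,0,0,8,1, 0,0,0,0,0,0,1, 0,0,0,0,0,0,1]'
python3 - <<'E'
from h import *
go(.542,.172,.043,15.3)
a=eyes.snapshot("top")[200:280,140:220];b=eyes.snapshot("side")[150:230,210:290]
cv2.imwrite("pics/g1.png",cv2.resize(np.hstack([a,b]),None,fx=5,fy=5,interpolation=cv2.INTER_CUBIC))
E
```

```text
clock: 4.55
tool_pos: [0.5423, 0.1741, 0.0493]
orientation: [-180.0, -0.1, 15.3]
force: [0.1, -0.7, 0.7]
opening: 0.0879
gripper_force: 0.0
t 4.55 pos [0.5423 0.1741 0.0493] rpy [-1.7999e+02 -6.0000e-02  1.5270e+01] turn [-0.0002 -0.0011 -0.0006] shift now mm [-0.8  2.   6.3] after turn [-0.8  2.   6.3]
```

View pics/g1.png

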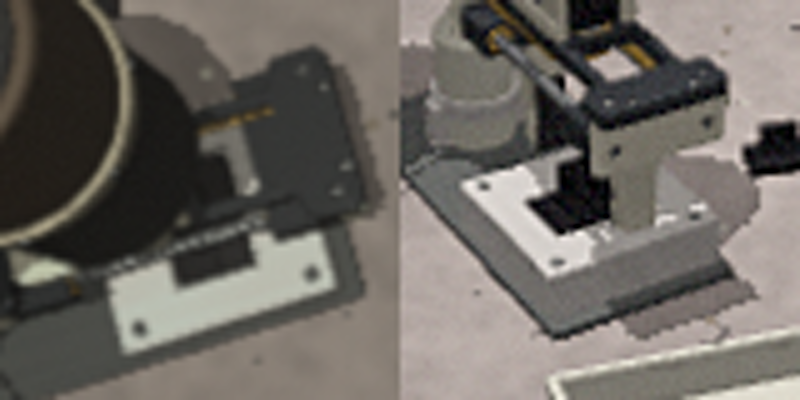

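Left half (top view): the gripper hides the foot. Right half (side view): one finger, at (635,185), stands right of the rib at (578,180), so the fingers straddle it. I'll correct the position and close.

```bash
python3 -m crank '[0,0,0,-0.8,2,5,1, 0,0,0,0,0,0,0.4, 0,0,0,0,0,0,0, 0,0,0,0,0,0,0, 0,0,0,0,0,0,0]'
python3 -m crank '[0,0,0,0,0,0,0, 0,0,0,0,0,0,0, 0,0,0,0,0,0,0]'
python3 -c "
from h import *
go(.542,.172,.043,15.3)"
```

```text
clock: 5.28
tool_pos: [0.5416, 0.1717, 0.0436]
orientation: [-180.0, -0.0, 15.3]
force: [-0.3, 0.2, -0.3]
opening: 0.0532
gripper_force: 0.0
clock: 5.65
tool_pos: [0.5416, 0.1717, 0.0436]
orientation: [180.0, 0.0, 15.3]
force: [-0.0, -0.2, -0.1]
opening: 0.023
gripper_force: 0.0
t 5.65 pos [0.5416 0.1717 0.0436] rpy [180.     0.    15.25] turn [ 0.      0.     -0.0008] shift now mm [ 0.5 -0.2  0.6] after turn [ 0.5 -0.2  0.6]
```

```bash
python3 -m crank '[0,0,0,0,0,0,0, 0,0,0,0,0,0,0, 0,0,0,0,0,0,0, 0,0,0,0,0,0,0]'
python3 -c "
from h import *
go(.542,.172,.043,15.3)"
```

```text
clock: 6.15
tool_pos: [0.5416, 0.1717, 0.0436]
orientation: [-180.0, -0.0, 15.3]
force: [-0.5, 0.1, -0.4]
opening: 0.012
gripper_force: 30.0
t 6.15 pos [0.5416 0.1717 0.0436] rpy [-180.     -0.     15.25] turn [-0.     -0.0001 -0.0008] shift now mm [ 0.4 -0.2  0.6] after turn [ 0.4 -0.2  0.6]
```

Gripped at 12 mm, the rib's thickness. I'll lift.

```bash
python3 -m crank '[0,0,0,0,0,-5,0, 0,0,0,0,0,-8,0, 0,0,0,0,0,-15,0, 0,0,0,0,0,-35,0, 0,0,0,0,0,-45,0]'
python3 -m crank '[0,0,0,0,0,-45,0, 0,0,0,0,0,-37,0, 0,0,0.115,0,0,0,0, 0,0,0.115,0,0,0,0, 0,0,0,0,0,0,0]'
python3 - <<'E'
from h import *
go(.532,-.186,.230,2)
b=eyes.snapshot("side")
cv2.imwrite("pics/g2.png",cv2.resize(b[60:230,160:340],None,fx=3.3,fy=3.3,interpolation=cv2.INTER_CUBIC))
E
```

```text
clock: 6.78
tool_pos: [0.5411, 0.1713, 0.1529]
orientation: [180.0, 0.1, 15.2]
force: [0.8, 0.2, -0.2]
opening: 0.0114
gripper_force: 30.0
clock: 7.4
tool_pos: [0.5416, 0.1716, 0.2347]
orientation: [-180.0, -0.1, 2.1]
force: [0.2, 0.8, -0.6]
opening: 0.0118
gripper_force: 30.0
t 7.4 pos [0.5416 0.1716 0.2347] rpy [-1.7996e+02 -6.0000e-02  2.1200e+00] turn [-0.0007 -0.0011  0.002 ] shift now mm [-22.8 357.    4.4] after turn [-22.  357.1   4.7]
```

View pics/g2.png

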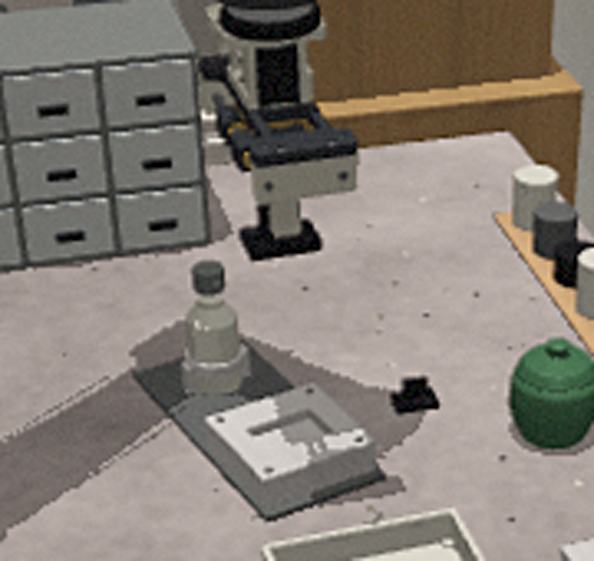

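The foot hangs level from the fingers at crop (280,240), and the cavity at (305,430) is empty. The carry is 357 mm along tool y.

```bash
python3 -m crank '[0,0,0,-3,30,0,0, 0,0,0,-4,50,0,0, 0,0,0,-4,55,0,0, 0,0,0,-4,55,0,0, 0,0,0,-4,55,0,0]'
python3 -m crank '[0,0,0,-3,50,0,0, 0,0,0,0,40,0,0, 0,0,0,0,22,0,0, 0,0,0,0,0,0,0, 0,0,0,0,0,0,0]'
python3 - <<'E'
from h import *
go(.532,-.186,.1425,2)
b=eyes.snapshot("side");t=eyes.snapshot("top")
a=cv2.resize(b[150:330,200:360],(400,450));t=cv2.resize(t[170:310,240:420],(400,311));t=cv2.copyMakeBorder(t,0,139,0,0,0)
cv2.imwrite("pics/g3.png",np.hstack([a,t]))
E
```

```text
clock: 8.07
tool_pos: [0.5312, -0.0755, 0.2341]
orientation: [180.0, -0.0, 2.3]
force: [1.7, -0.1, -1.0]
opening: 0.0112
gripper_force: 30.0
clock: 8.7
tool_pos: [0.5325, -0.1856, 0.2336]
orientation: [-180.0, 0.0, 2.1]
force: [0.3, -0.5, -0.4]
opening: 0.0118
gripper_force: 30.0
t 8.7 pos [ 0.5325 -0.1856  0.2336] rpy [-179.99    0.      2.14] turn [-0.0001  0.0001  0.0024] shift now mm [-0.5  0.4 91.1] after turn [-0.5  0.4 91.1]
```

View pics/g3.png

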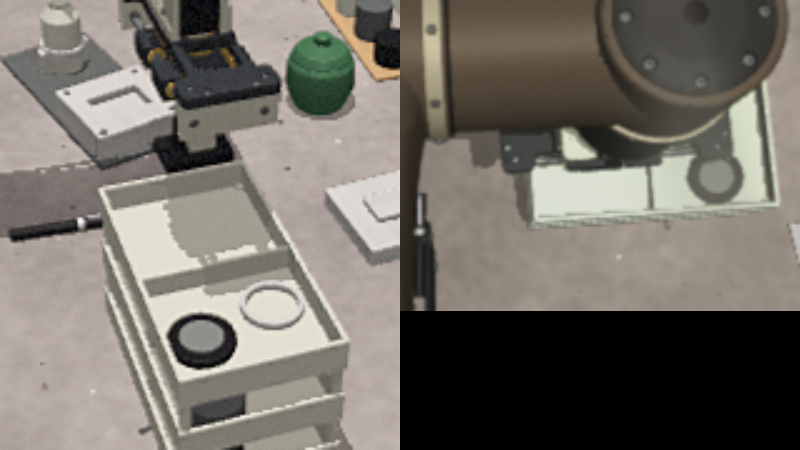

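The side view shows the foot at (200,155), over the empty bay, whose shadow is at (225,225). The top view agrees. I'll lower it and finish gently.

```bash
python3 -m crank '[0,0,0,0,0,30,0, 0,0,0,0,0,30,0, 0,0,0,0,0,18,0, 0,0,0,0,0,8,0, 0,0,0,0,0,0,0]'
python3 -m crank '[0,0,0,0,0,2,0, 0,0,0,0,0,1,0, 0,0,0,0,0,1,0, 0,0,0,0,0,0,0]'
```

```text
clock: 9.43
tool_pos: [0.5326, -0.1854, 0.1476]
orientation: [180.0, 0.0, 2.1]
force: [-0.0, -0.4, 0.5]
opening: 0.0117
gripper_force: 30.0
clock: 9.93
tool_pos: [0.5326, -0.1859, 0.1437]
orientation: [180.0, -0.0, 2.1]
force: [-0.8, 0.3, -2.0]
opening: 0.0119
gripper_force: 30.0
```

```bash
python3 -m crank '[0,0,0,0,0,1,0, 0,0,0,0,0,0,0, 0,0,0,0,0,0,0]'
python3 -m crank '[0,0,0,0,0,1,0, 0,0,0,0,0,0,0, 0,0,0,0,0,0,0]'
```

```text
clock: 10.3
tool_pos: [0.5326, -0.1859, 0.1426]
orientation: [180.0, 0.0, 2.1]
force: [0.2, 0.2, 0.1]
opening: 0.0122
gripper_force: 30.0
clock: 10.68
tool_pos: [0.5326, -0.1859, 0.1416]
orientation: [-180.0, -0.0, 2.1]
force: [1.1, 0.6, -0.7]
opening: 0.0122
gripper_force: 30.0
```

```bash
python3 -m crank '[0,0,0,0,0,1,0, 0,0,0,0,0,0,0, 0,0,0,0,0,0,0]'
python3 -m crank '[0,0,0,0,0,0.5,0, 0,0,0,0,0,0,0, 0,0,0,0,0,0,0]'
```

```text
clock: 11.05
tool_pos: [0.5326, -0.1859, 0.1415]
orientation: [180.0, -0.0, 2.1]
force: [-2.4, 1.3, 7.8]
opening: 0.0118
gripper_force: 30.0
clock: 11.42
tool_pos: [0.5326, -0.1859, 0.1415]
orientation: [180.0, -0.1, 2.1]
force: [-4.5, 3.2, 11.7]
opening: 0.0114
gripper_force: 30.0
```

There is contact at 0.1415 m, as predicted. I'll ease off the preload, then release.

```bash
python3 -m crank '[0,0,0,0,0,-1.2,0, 0,0,0,0,0,0,0.45, 0,0,0,0,0,0,0.45, 0,0,0,0,0,0,0.45, 0,0,0,0,0,0,0.45]'
python3 -m crank '[0,0,0,0,0,0,0.45, 0,0,0,0,0,-10,0.45, 0,0,0,0,0,-30,0.45, 0,0,0,0,0,-45,0.45, 0,0,0,0,0,0,0.45]'
python3 - <<'E'
from h import *
go(.501,.311,.230,2)
b=eyes.snapshot("side")
cv2.imwrite("pics/g4.png",cv2.resize(b[150:330,200:360],None,fx=3.3,fy=3.3))
E
```

```text
clock: 12.05
tool_pos: [0.5326, -0.1859, 0.1411]
orientation: [-180.0, 0.0, 2.1]
force: [-0.0, 0.2, -0.4]
opening: 0.0387
gripper_force: 0.0
clock: 12.68
tool_pos: [0.5349, -0.1864, 0.231]
orientation: [179.9, -0.4, 2.1]
force: [0.2, -0.2, -0.3]
opening: 0.04
gripper_force: 0.0
t 12.68 pos [ 0.5349 -0.1864  0.231 ] rpy [179.91  -0.44   2.1 ] turn [ 0.0015 -0.0077  0.0018] shift now mm [-1.560e+01 -4.983e+02  2.000e-01] after turn [ -16.5 -498.2    1. ]
```

View pics/g4.png

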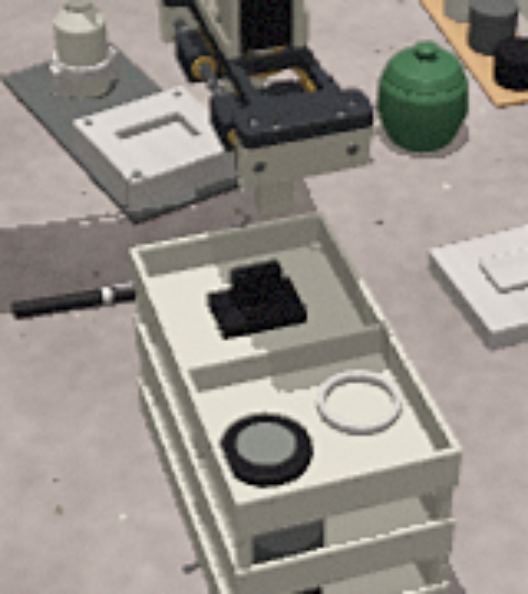

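The foot stands flat with its rib up at (257,298) in the empty bay, released, with the lens cap and ring untouched. On to the spray cap, closing the fingers on the way.

```bash
python3 -m crank '[0,0,0,-1,-35,0,0, 0,0,0,-2,-55,0,0, 0,0,0,-2,-58,0,0, 0,0,0,-2,-58,0,0, 0,0,0,-2,-58,0,0]' >/dev/null
python3 -m crank '[0,0,0,-2,-58,0,0, 0,0,0,-2,-58,0,0, 0,0,0,-2,-58,0,0, 0,0,0,-1,-45,0,0, 0,0,0,0,-15,0,0]' >/dev/null
python3 -m crank '[0,0,0,0,0,0,0, 0,0,0,0,0,0,0]'
python3 -c "
from h import *
go(.501,.311,.135,2)"
```

```text
clock: 14.22
tool_pos: [0.4984, 0.3102, 0.226]
orientation: [180.0, 0.0, 2.0]
force: [-1.2, 0.3, 0.2]
opening: 0.0003
gripper_force: 0.0
t 14.22 pos [0.4984 0.3102 0.226 ] rpy [1.7997e+02 3.0000e-02 2.0400e+00] turn [0.0006 0.0006 0.0007] shift now mm [ 2.6 -0.8 91. ] after turn [ 2.6 -0.8 91. ]
```

```bash
python3 -m crank '[0,0,0,2.6,-0.8,30,0, 0,0,0,0,0,35,0, 0,0,0,0,0,17,0, 0,0,0,0,0,5,0, 0,0,0,0,0,0,0]'
python3 - <<'E'
from h import *
go(.501,.311,.123,2)
b=eyes.snapshot("side")
cv2.imwrite("pics/g5.png",cv2.resize(b[90:210,180:280],None,fx=5,fy=5))
E
```

```text
clock: 14.85
tool_pos: [0.5016, 0.3121, 0.14]
orientation: [-180.0, -0.0, 2.1]
force: [0.1, 0.1, -0.1]
opening: -0.0
gripper_force: 0.0
t 14.85 pos [0.5016 0.3121 0.14  ] rpy [-1.7998e+02 -4.0000e-02  2.0600e+00] turn [-0.0004 -0.0008  0.0011] shift now mm [-0.6  1.1 17. ] after turn [-0.6  1.1 17. ]
```

View pics/g5.png

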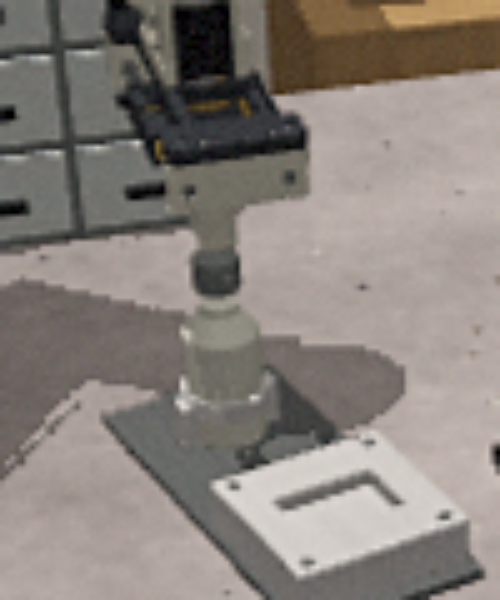

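The closed fingertips at (216,240) sit centrally over the cap at (216,270). I'll press while watching the force.

```bash
python3 -m crank '[0,0,0,0,0,6,0, 0,0,0,0,0,4,0, 0,0,0,0,0,3,0, 0,0,0,0,0,0,0]'
python3 -m crank '[0,0,0,0,0,2,0, 0,0,0,0,0,1,0, 0,0,0,0,0,0,0, 0,0,0,0,0,0,0]'
```

```text
clock: 15.4
tool_pos: [0.5013, 0.3124, 0.1264]
orientation: [-180.0, -0.0, 2.1]
force: [-1.1, -0.1, 3.8]
opening: 0.0006
gripper_force: 1.7
clock: 15.9
tool_pos: [0.5013, 0.3124, 0.1235]
orientation: [-180.0, -0.0, 2.1]
force: [-0.6, 1.8, 4.2]
opening: 0.0002
gripper_force: 2.4
```

```bash
python3 -m crank '[0,0,0,0,0,1,0, 0,0,0,0,0,0,0, 0,0,0,0,0,0,0]'
python3 -m crank '[0,0,0,0,0,0.6,0, 0,0,0,0,0,0,0, 0,0,0,0,0,0,0]'
```

```text
clock: 16.27
tool_pos: [0.5013, 0.3124, 0.1232]
orientation: [-180.0, -0.0, 2.1]
force: [-2.6, 0.4, 10.0]
opening: 0.0001
gripper_force: 5.2
clock: 16.65
tool_pos: [0.5014, 0.3124, 0.1231]
orientation: [-180.0, -0.1, 2.1]
force: [-3.5, 0.3, 14.2]
opening: 0.0002
gripper_force: 7.1
```

The cap is on its stop (14 N, z = 0.123 m). I'll retreat upwards.

```bash
python3 -m crank '[0,0,0,0,0,-5,0, 0,0,0,0,0,-8,0, 0,0,0,0,0,-30,0, 0,0,0,0,0,-50,0, 0,0,0,0,0,0,0]'
python3 -m crank '[0,0,0,0,0,0,0, 0,0,0,0,0,0,0]'
python3 - <<'E'
from h import *
b=eyes.snapshot("side")
cv2.imwrite("pics/g6.png",cv2.resize(b[90:340,180:430],(600,600)))
E
```

```text
clock: 17.27
tool_pos: [0.5024, 0.313, 0.2185]
orientation: [-179.8, -0.2, 2.1]
force: [-0.3, -0.2, -1.9]
opening: 0.0003
gripper_force: 0.0
clock: 17.52
tool_pos: [0.5004, 0.3114, 0.2132]
orientation: [179.9, 0.1, 2.1]
force: [-1.0, 0.8, -0.9]
opening: -0.0001
gripper_force: 0.0
```

View pics/g6.png

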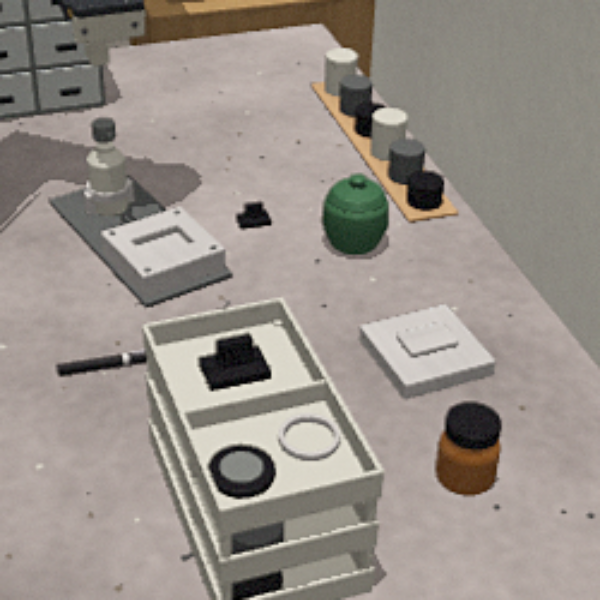

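The cap is back up at (104,130), the foot is upright in the bay at (235,360), everything else is in place and the gripper is clear.

```bash
python3 -c "
from plant import ctrl
print(ctrl.close_job())"
```

```text
the job is handed in; nothing more can be done
None
```

I set the foot flat, rib up, in the empty top-tier bay and released it; then I pressed the spray cap to its stop and it sprang back up. I handed the job in about 18 s into the 54 s allowed; no verdict was shown.

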